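Mount and index a pin head on an engraving turntable

TASK

Get the engraving turntable ready: take the orange cap off its spindle and put it in the blue tray, then pick the pin head whose bore matches the spindle's four teeth, turn it until its slots line up with the teeth and slide it fully home on the brass dial. With the head on, use it to turn the dial until the red pointer meets the white mark on the turntable, let go, and finally push the red-knobbed brake lever all the way over away from the robot. Leave the other pin head and everything else on the bench where it is.

Things in the scene. Friction and masses are not known exactly. Their poses are not given: they have to be found in the camera images.
- turntable: Grey engraving turntable, fixed to the bench. Origin: on the bench under the spindle axis; z up, x to the side with the white index line. Foot 130 mm (x) by 200 mm (y from -135 to +65), 15 mm thick; on it a 120 x 120 mm block centred on the axis, top 45 mm up. On that a brass dial, 84 mm in diameter, top 55 mm up, with the spindle in its middle. The brake lever stands on the foot at y = -100 mm.
- spindle (a joint): Angle of dial and spindle together, rad, counter-clockwise from above; 0 when the red line on the dial meets the white index line on the block, just outside the dial. Starts at +0.5 to +1.3, so turn it clockwise. Light drag (0.08 N m), stops at -1.6 and 1.6, stays where it is left.
- spindle_seat (a point): Centre of the dial's top face, where a head's underside rests; turns with the spindle, z up, x along the red pointer. The steel spindle rises 40 mm from here: core 19.6 mm in diameter, four teeth along +x, -x, +y and -y, each 9 mm wide and reaching 15 mm from the axis. Over the top 8 mm core and teeth taper as a lead-in (teeth to 6 mm wide and 12.5 mm reach).
- brake (a joint): Brake lever angle, rad: 0 leaning fully to the turntable's -x side (off), 1.0 leaning fully to its +x side (on). Starts between 0 and 0.15; needs about 1 N at the knob and stays where it is left.
- brake_tip (a point): Centre of the red ball knob (26 mm in diameter) on the brake lever, a 10 mm steel rod 65 mm long. Its pivot lies along the turntable's y, 37 mm above the bench at turntable x = 0, y = -100 mm. The knob is 94 mm above the bench at either end, 102 mm midway, and goes from turntable x = -31 to +31 mm.
- cap: Orange plastic cap, 42 mm in diameter, 48 mm high, about 40 g, open below, standing loosely over the spindle on the dial at the start. Origin: centre of its open underside, z up.
- cap_centre (a point): Middle of the orange cap, 24 mm above its underside.
- tray: Blue parts tray, fixed, 150 mm (x) by 120 mm (y), walls 4 mm thick and 30 mm high. Origin: centre of its underside, z up.
- head_four: Four-slot pin head: aluminium cylinder 50 mm in diameter, 50 mm high, about 250 g, standing upright. A bore right through has four slots along its own +x, -x, +y and -y, 12 mm wide, reaching 16.5 mm from the axis (1.5 mm play on the teeth, about 0.1 rad either way in turning). Four brass pins stand 6 mm above its top, midway between the slots. Origin: centre of its underside, z up.
- head_three: Three-slot pin head: same size and material, but three slots at 120 degrees (one along its own +x) and three brass pins; does not go on the spindle. Leave it. Origin: centre of its underside.
- third_hand: Third-hand stand: dark base 60 x 80 mm, post and brass cross bar 135 mm high. Leave it. Origin: centre of its underside.
- tin: Round steel tin, 70 mm in diameter, 25 mm high. Leave it. Origin: centre of its underside.
- loupe: Black eye loupe, 38 mm in diameter, 34 mm high. Leave it. Origin: centre of its underside.
- jar: Small amber glass jar with a black cap, 52 mm in diameter, 70 mm high. Leave it. Origin: centre of its underside.
- graver: Hand tool with a wooden handle, lying on the bench. Leave it. Origin: about its middle, on the bench.
- brush: Bench brush with a wooden handle, lying on the bench. Leave it. Origin: about its middle, on the bench.
Mind the look-alikes: they are no part of the job. Leave any green or turquoise look-alike of the head_four alone.

How it is judged (in metres and radians):
On the way, in this order (a step that is already met when the one before it is completed fails the run):
1. the orange cap rests in the blue tray, released (x of cap_centre in the frame of tray between -0.06 and 0.06 m and y of cap_centre in the frame of tray between -0.046 and 0.046 m and z of cap_centre in the frame of tray below 0.045 m and linear speed of cap below 0.03 m/s and contact force between the fingers and cap below 0.05 N), for 0.2 s.
2. the four-slot head sits fully home on the spindle, upright, while the pointer is still off the mark (horizontal distance between head_four and spindle_seat below 0.004 m and z of head_four in the frame of spindle_seat between -0.004 and 0.003 m and angle between head_four's own z axis and vertical below 0.06 rad), for 0.2 s.
3. with the head home, the red pointer meets the white mark (all of step 2 and value of joint spindle between -0.09 and 0.09 rad), for 0.2 s.
4. the brake lever is over, away from the robot (all of step 3 and value of joint brake above 0.85 rad), for 0.2 s.
At the end, for the whole second after the job is handed in: The cap rests in the tray, released; the four-slot head sits fully home (underside within 3 mm of the dial, within 4 mm of the axis, upright within 3.5 degrees), released and at rest; the dial is within 0.09 rad (5 degrees) of the index mark; the brake lever is past 0.85 of its 1.0 rad (all of step 1 and all of step 4 and linear speed of head_four below 0.02 m/s and contact force between the fingers and head_four below 0.05 N); the robot touches nothing.
It fails at once if the three-slot head is shifted more than 30 mm (distance of head_three from where it was at the start of the episode above 0.03 m).
It fails at once if another thing on the bench is shifted more than 30 mm (distance of any of third_hand, tin, loupe, jar, graver, brush from where it was at the start of the episode above 0.03 m).
It also fails if it takes over 67 s, if anything falls off the work surface, if the arm or the gripper's body presses on something with over 40 N, if the wrist force passes 120 N, or if a joint passes its speed limit or range.

ROBOT

A 6-joint arm with a two-finger parallel gripper is mounted at the origin on the work surface. World frame = base frame: x ahead of the robot, y to its left, z up, the work surface at z = 0. Lengths are in m, angles in degrees, forces in N, time in s.
With the tool pointing down it reaches from about 0.225 to 0.875 m from the base axis. Payload 3.4 kg.
Tool frame: the origin (TCP) lies at the very end of the fingers, on their centre line; the grasp point (between the pads) lies 19 mm behind it (bot.grip_point_offset is the distance from the TCP to the grasp point, in m); z points along the fingers, x is the direction in which the jaws open and shut, and the axes are right-handed (so a half turn about z gives the same grasp; the last joint's range is limited). The gripper opens to 85 mm and grips with 20 to 120 N. Pads are 22 mm wide; open, the fingers measure 114 mm over their backs; the gripper's body (76 mm by 85 mm) begins 54 mm behind the grasp point. The pads swing forward as they close: fully open they stand 13 mm farther back than shut.
Start: joints at [69.213, 15.808, 86.224, -0, 77.962, -6.933], TCP at [0.138, 0.558, 0.231] pointing down, gripper open.
Joint ranges: [-165.64, 165.64], [-43.16, 119.46], [12.63, 154.43], [-67.54, 247.53], [6.08, 155.33], [-154.97, 154.97]. Speed limits (degrees/s): [147.25, 147.25, 180, 180, 180, 180].

INTERFACE

Orientations are given as [roll, pitch, yaw] about the fixed x, y, z axes, in that order (R = Rz(yaw) Ry(pitch) Rx(roll)).
In Python, from station import bot, optics gives the robot as it stands. The module is installed in compiled form; this text tells all that it offers. Calls block until the motion is done:
- bot.reach(position, orientation): joint-space move of the TCP to a pose.
- bot.move_l(position, orientation=None, speed=0.15, contact_N=None): straight line of the TCP; orientation=None keeps the orientation; speed is the mean speed in m/s. With contact_N (N) it stops when the force on the tool has changed by that much, and returns True; else False.
- bot.move_joints(angles): joint-space move.
- bot.gripper_to(opening, effort=None): finger opening in m; effort is the grip in N (None keeps the last); returns when the fingers have stopped.
- bot.pause(seconds).
- bot.ik(position, orientation): joint angles nearest the present ones, or None.
- bot.read_state(): the state.
- optics.grab_frame(name): name is "side" or "top"; returns the picture (400x640x3 uint8, red, green, blue); there is no depth.
- optics.calibration(name): a dict with "intrinsics" (3x3 intrinsics, pixels), "dist_coeffs" ([k1, k2, p1, p2, k3] as OpenCV has them; the pictures are not rectified), "pose" (4x4, takes a point from camera to world coordinates). Camera axes: x right, y down, z forward; pixel columns grow to the right and rows downward; lengths in m; the calibration is good to about 2 mm. A picture is of the moment at which its call begins. calibration takes no time and is no camera call.
A pose or a line that the arm cannot do raises bot.MotionError and nothing moves.
- bot.job_done(): hands the job in, once; it reports no verdict.
Trained networks look in the newest picture that a camera, given by its name, has taken for a name from the list of things; names that differ only in an ending like _2 or _b are one class to them, and where a whole thing is asked for, a point or a joint stands for the part that bears it (a point fixed in the world has none). Each returns a list of dicts, best first, with "conf" (0 to 1); they miss things now and then, are a little off and sometimes report something else, mostly with a low value. They report only what shows in the picture. A call takes as long as a camera call. They do not tell look-alikes from the thing itself.
- optics.recognise(camera, target): "at" ([x, y, z] in m, in world coordinates, good to about 4 mm: the middle of the surface that is visible of it).
- optics.regions_of(camera, target): "pixels" (400x640 bool, what is visible of it).
- optics.mark_of(camera, target): "at" ([x, y, z] in m, in world coordinates, good to about 4 mm: a listed point, or the origin of a listed thing).
The state is a dict: "t": time; "joint_positions": joint angles; "joint_velocities": joint speeds; "joint_efforts": joint torques, N m; "tool_pos": TCP position; "eef_rot": TCP orientation; "ft_force": force on the tool from outside, world axes, zero at the start; "moment": the same for the moment, N m; "opening": finger opening in m.
Only numpy, scipy, OpenCV 4.12 (cv2) and the standard library are available. Lean on these libraries where they do the work, as an engineer would, in place of code of your own. Each camera call takes 0.05 s, during which the arm holds its last target. There are 200 camera calls.

## Working session

There is one attempt and no reset: what is moved stays moved. The work goes in short steps, each a Python script; the robot and the scene stay as the last script left them, time stands still between calls to the robot, and variables do not carry over. Pictures are saved under pics/ and viewed, on a budget of 10 in all, crops included, one or two more only if the job needs it, and the job is handed in when it is done.

```bash
mkdir -p pics; cat > h.py <<'E'
import numpy as np, cv2
from station import bot, optics
def save(img,name,crop=None,scale=1):
    if crop: x0,y0,x1,y1=crop; img=img[y0:y1,x0:x1]
    img=cv2.resize(img,None,fx=scale,fy=scale,interpolation=cv2.INTER_CUBIC)
    cv2.imwrite('pics/'+name,img[:,:,::-1])
def ray(cam,px):
    c=optics.calibration(cam); K=np.array(c['intrinsics']);d=np.array(c['dist_coeffs']);T=np.array(c['pose'])
    u=cv2.undistortPoints(np.array(px,float).reshape(-1,1,2),K,d).reshape(-1,2)
    r=np.c_[u,np.ones(len(u))]@T[:3,:3].T
    return T[:3,3],r
def onz(cam,px,z):
    o,r=ray(cam,px); return o+r*((z-o[2])/r[:,2])[:,None]
def proj(cam,P):
    c=optics.calibration(cam); T=np.linalg.inv(np.array(c['pose']))
    rv,_=cv2.Rodrigues(T[:3,:3]); return cv2.projectPoints(np.array(P,float).reshape(-1,1,3),rv,T[:3,3],np.array(c['intrinsics']),np.array(c['dist_coeffs']))[0].reshape(-1,2)
E
python3 - <<'E'
from h import *
ims={}
for c in('top','side'):
    ims[c]=optics.grab_frame(c)
    print(c,np.round(np.array(optics.calibration(c)['pose']),3).tolist(),optics.calibration(c)['intrinsics'])
    save(ims[c],c+'0.png')
    np.save(c+'0.npy',ims[c])
    for t in('turntable','cap','cap_centre','tray','head_four','head_three','spindle_seat','brake_tip'):
        print(t,[(round(d['conf'],2),np.round(d['at'],3).tolist(),np.round(proj(c,d['at'])[0]).tolist()) for d in optics.mark_of(c,t)][:4])
print(bot.read_state()['t'])
E
```

```text
top [[-0.021, -0.998, 0.054, 0.48], [-1.0, 0.022, 0.01, 0.052], [-0.011, -0.054, -0.998, 1.233], [0.0, 0.0, 0.0, 1.0]] [[420.1637242    0.         323.30209245]
 [  0.         420.1637242  199.40365308]
 [  0.           0.           1.        ]]
turntable [(0.55, [0.6, -0.015, -0.0], [350.0, 181.0]), (0.34, [0.691, -0.338, -0.0], [458.0, 148.0])]
cap [(0.78, [0.596, -0.024, 0.06], [354.0, 180.0])]
cap_centre [(0.52, [0.599, -0.022, 0.075], [354.0, 178.0])]
tray [(0.66, [0.531, -0.355, 0.003], [466.0, 202.0])]
head_four [(0.85, [0.734, 0.266, -0.0], [254.0, 138.0]), (0.72, [0.608, 0.288, 0.001], [247.0, 180.0]), (0.64, [0.681, 0.2, -0.003], [276.0, 155.0]), (0.63, [0.572, 0.192, 0.0], [279.0, 192.0])]
head_three [(0.51, [0.47, 0.309, -0.0], [241.0, 227.0])]
spindle_seat []
brake_tip [(0.63, [0.553, -0.113, 0.097], [388.0, 194.0]), (0.45, [0.788, 0.083, 0.001], [315.0, 118.0])]
side [[0.707, -0.319, 0.632, -0.067], [-0.707, -0.351, 0.614, -0.55], [0.026, -0.88, -0.474, 0.566], [0.0, 0.0, 0.0, 1.0]] [[419.93563835   0.         317.39707738]
 [  0.         419.93563835 199.2791289 ]
 [  0.           0.           1.        ]]
turntable [(0.87, [0.597, -0.02, 0.001], [350.0, 240.0])]
cap [(0.62, [0.597, -0.018, 0.052], [351.0, 222.0]), (0.54, [0.616, 0.283, 0.003], [275.0, 194.0])]
cap_centre [(0.58, [0.596, -0.016, 0.078], [351.0, 212.0])]
tray [(0.64, [0.532, -0.358, -0.0], [468.0, 331.0])]
head_four [(0.85, [0.575, 0.19, -0.0], [286.0, 212.0]), (0.78, [0.735, 0.263, -0.004], [310.0, 186.0]), (0.72, [0.681, 0.199, 0.005], [312.0, 196.0]), (0.7, [0.665, 0.115, -0.002], [329.0, 211.0])]
head_three [(0.87, [0.474, 0.304, -0.0], [230.0, 209.0]), (0.2, [0.774, -0.152, -0.0], [438.0, 235.0]), (0.18, [0.621, 0.428, 0.007], [246.0, 176.0])]
spindle_seat [(0.77, [0.596, -0.02, 0.052], [352.0, 222.0])]
brake_tip [(0.54, [0.551, -0.114, 0.093], [373.0, 231.0])]
0.9
```

View pics/top0.png

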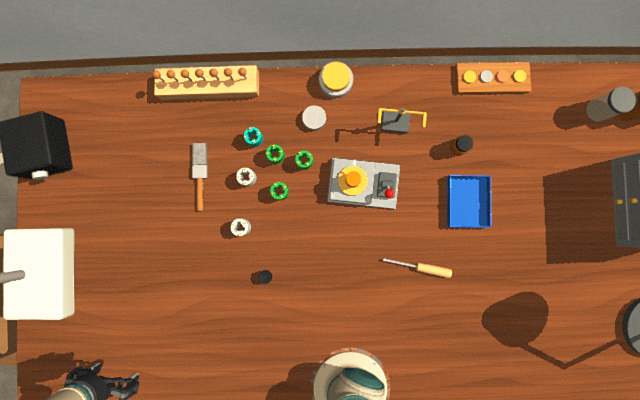

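View pics/side0.png

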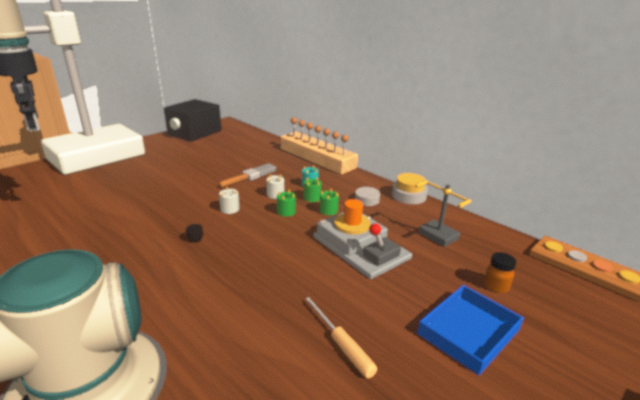

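Candidates for the head in the top picture are white (246,177), white (240,228, three slots by the network), green (275,154), (304,159), (279,190) and turquoise (253,136). By the description I choose the plain one at (246,177) and check it in a close crop.

```bash
python3 - <<'E'
from h import *
im=np.load('top0.npy')
a=cv2.resize(im[160:245,222:267],None,fx=7,fy=7,interpolation=cv2.INTER_CUBIC)
b=cv2.resize(im[150:217,322:407],None,fx=5.6,fy=5.6,interpolation=cv2.INTER_CUBIC)
H=max(a.shape[0],b.shape[0])
pad=lambda x:cv2.copyMakeBorder(x,0,H-x.shape[0],0,0,cv2.BORDER_CONSTANT)
o=np.hstack([pad(a),pad(b)]);print(o.shape,a.shape)
save(o,'crop1.png')
for c in('top','side'):
    optics.grab_frame(c)
    for t in('head_four','cap','turntable','tray'):
        for d in optics.regions_of(c,t)[:5]:
            ys,xs=np.nonzero(d['pixels']); print(c,t,round(d['conf'],2),len(xs),xs.min(),xs.max(),ys.min(),ys.max(),round(xs.mean(),1),round(ys.mean(),1))
            if c=='top' and t in('turntable','tray'):
                r=cv2.minAreaRect(np.c_[xs,ys].astype(np.float32)); print(np.round(onz(c,cv2.boxPoints(r),0.015 if t=='turntable' else .03),3).tolist())
E
```

```text
(595, 791, 3) (595, 315, 3)
top head_four 0.84 298 244 263 126 146 253.3 136.2
top head_four 0.79 257 236 255 168 185 245.7 176.8
top head_four 0.67 211 270 288 182 199 279.2 190.4
top head_four 0.53 199 295 312 151 168 303.9 159.3
top head_four 0.52 250 266 284 145 163 274.6 154.0
top cap 0.45 198 346 361 172 187 353.2 179.5
top turntable 0.59 2934 327 399 158 208 364.2 183.5
[[0.538, 0.055, 0.015], [0.67, 0.038, 0.015], [0.643, -0.165, 0.015], [0.511, -0.146, 0.015]]
top tray 0.71 452 303 325 105 129 313.9 117.4
[[0.821, 0.117, 0.03], [0.82, 0.053, 0.03], [0.749, 0.054, 0.03], [0.75, 0.118, 0.03]]
top tray 0.68 2364 446 491 174 228 468.7 201.2
[[0.457, -0.286, 0.03], [0.613, -0.295, 0.03], [0.607, -0.424, 0.03], [0.451, -0.414, 0.03]]
top tray 0.48 86 385 393 185 197 388.7 191.3
[[0.582, -0.114, 0.03], [0.582, -0.137, 0.03], [0.547, -0.136, 0.03], [0.548, -0.113, 0.03]]
side head_four 0.96 413 320 338 190 215 328.7 202.6
side head_four 0.75 332 267 283 175 198 274.5 185.9
side head_four 0.73 351 304 320 178 201 311.5 189.6
side head_four 0.63 446 277 295 191 216 286.0 203.6
side head_four 0.5 197 302 318 167 185 309.3 174.0
side cap 0.94 447 343 362 200 225 352.6 212.8
side turntable 0.71 3411 314 411 214 278 361.5 244.5
side tray 0.9 5442 417 524 285 374 470.1 328.0
side tray 0.35 259 186 202 224 242 194.2 232.7
side tray 0.25 1071 307 377 298 377 349.8 347.5
```

View pics/crop1.png

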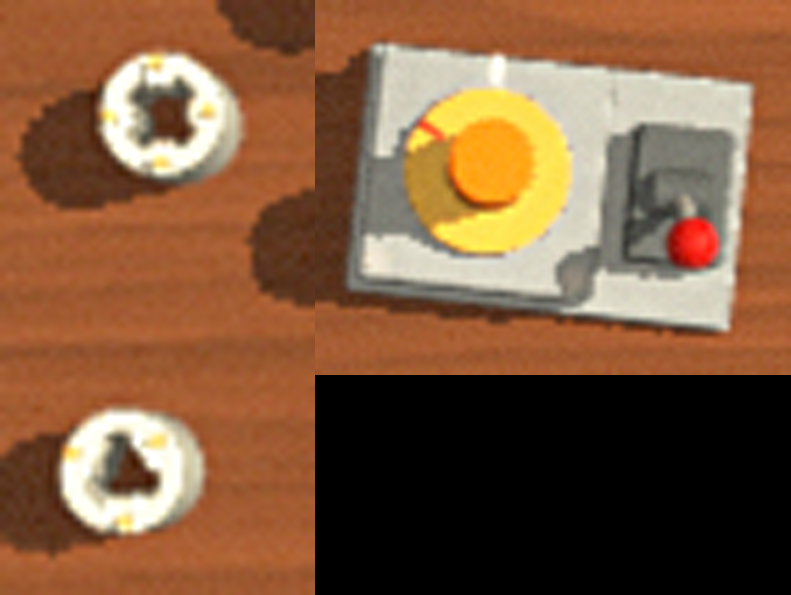

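The crop confirms it: the white head at (246,177) has four slots and four pins, and the one at (240,228) has three. On the turntable the pointer is red at about (342,173), the white index at (354,162) and the knob at (390,193). Next I compute the angles.

```bash
cat >> h.py <<'E'
def dial(im):
    hsv=cv2.cvtColor(im,cv2.COLOR_RGB2HSV)
    m=cv2.inRange(hsv,(19,130,110),(34,255,255)); w=np.zeros_like(m); w[150:212,326:384]=255; m&=w
    p=np.argwhere(m)[:,::-1]; h=cv2.convexHull(p.astype(np.int32)).reshape(-1,2)
    P=onz('top',h,.055)[:,:2]
    A=np.c_[2*P,np.ones(len(P))]; s=np.linalg.lstsq(A,(P**2).sum(1),rcond=None)[0]
    return s[:2],np.sqrt(s[2]+s[0]**2+s[1]**2)
def pointer(im,c):
    hsv=cv2.cvtColor(im,cv2.COLOR_RGB2HSV).astype(int)
    red=((hsv[...,0]<8)|(hsv[...,0]>172))&(hsv[...,1]>140)&(hsv[...,2]>120)
    q=np.argwhere(red)[:,::-1]; P=onz('top',q,.055)[:,:2]-c; r=np.hypot(*P.T); k=(r>.028)&(r<.044)
    return k.sum(),np.degrees(np.arctan2(*P[k].mean(0)[::-1])) if k.any() else None
E
python3 - <<'E'
from h import *
im=np.load('top0.npy')
c,r=dial(im); print('dial',c,r,'pointer',pointer(im,c))
pc=lambda x,y,s,ox,oy:[ox+(x+.5)/s-.5,oy+(y+.5)/s-.5]
w=onz('top',[pc(497-315,70,5.6,322,150)],.045)[0,:2]; print('index',np.degrees(np.arctan2(*(w-c)[::-1])),np.hypot(*(w-c)))
fc=np.array([pc(x-315,y,5.6,322,150) for x,y in[(372,45),(752,85),(729,328)]])
P=onz('top',fc,.015)[:,:2]; print(P, 'yaw from +y edge',[np.degrees(np.arctan2(*(P[1]-P[2])[::-1])),np.degrees(np.arctan2(*(P[0]-P[1])[::-1]))-90])
pins=np.array([pc(x,y,7,222,160) for x,y in[(157,62),(208,112),(162,163),(108,116)]])
Q=onz('top',pins,.056)[:,:2]; h=Q.mean(0); a=np.degrees(np.arctan2(*(Q-h).T[::-1])); print('head',h,np.hypot(*(Q-h).T),a,(a+45)%90)
hs=optics.mark_of('top','head_four'); 
# head silhouette circle top face: top-cam and side-cam triangulation of cap & head top
kn=onz('top',[pc(693-315,243,5.6,322,150)],.098)[0]; print('knob',kn)
E
```

```text
dial [ 0.5962188  -0.01929636] 0.04085027460849586 pointer (np.int64(2), np.float64(52.19528506929403))
index -7.7817635550691024 0.052649754446328675
[[ 0.66722528  0.03638897]
 [ 0.64191624 -0.16098843]
 [ 0.51565636 -0.14507848]] yaw from +y edge [np.float64(-7.181962969994803), np.float64(-7.306972114657015)]
head [0.61518491 0.28518651] [0.02082001 0.01998599 0.02022924 0.02061932] [   1.37433317  -89.92035194 -176.81865403   91.78908175] [46.37433317 45.07964806 48.18134597 46.78908175]
knob [ 0.55464874 -0.11549259  0.098     ]
```

```bash
python3 - <<'E'
from h import *
# side check for head: region centroid vs cylinder mid
for z in(.02,.027,.034): print('side head @z',z,onz('side',[[274.5,185.9]],z)[0])
# where pins of top estimate land in side
print(proj('side',[[.615,.285,.027],[.608,.288,.027]]))
s=bot.read_state(); print(s['eef_rot'],s['opening'])
for y in(-180,-90,0,90,180): print(y,[None if (q:=bot.ik(p,[180,0,y])) is None else np.round(q[5]) for p in([.596,-.019,.066],[.531,-.357,.03],[.615,.285,.02])])
E
```

```text
side head @z 0.02 [0.62562606 0.29761455 0.02      ]
side head @z 0.027 [0.61674102 0.28674091 0.027     ]
side head @z 0.034 [0.60785599 0.27586726 0.034     ]
[[274.42281501 186.28494981]
 [271.84777969 186.67178731]]
[ 1.79998897e+02 -3.26632324e-03  7.61460355e+01] 0.08515411450802604
-180 [None, np.float64(140.0), None]
-90 [np.float64(81.0), np.float64(50.0), np.float64(109.0)]
0 [np.float64(-9.0), np.float64(-40.0), np.float64(19.0)]
90 [np.float64(-99.0), np.float64(-130.0), np.float64(-71.0)]
180 [None, np.float64(140.0), None]
```

```bash
python3 - <<'E'
from h import *
R=[180,0,0]
x,y=.5965,-.0195
bot.gripper_to(.07,30)
bot.reach([x,y,.18],R)
bot.move_l([x,y,.068],R,speed=.15,contact_N=8)
print(bot.read_state()['tool_pos'])
bot.gripper_to(.03,30); print('open',bot.read_state()['opening'])
bot.move_l([x,y,.2],R,speed=.2)
print('open',bot.read_state()['opening'],bot.read_state()['ft_force'])
tx,ty=.531,-.356
bot.reach([tx,ty,.13],R)
print('contact',bot.move_l([tx,ty,.014],R,speed=.1,contact_N=4),bot.read_state()['tool_pos'])
bot.gripper_to(.06)
bot.move_l([tx,ty,.13],R,speed=.2)
im=optics.grab_frame('top'); np.save('top1.npy',im)
for t in('cap','cap_centre'): print(t,[(round(d['conf'],2),np.round(d['at'],3)) for d in optics.mark_of('top',t)][:2])
c,r=dial(im); print(c,r,pointer(im,c))
save(np.hstack([cv2.resize(im[150:217,322:407],None,fx=5,fy=5,interpolation=cv2.INTER_CUBIC),cv2.resize(im[165:232,430:505],None,fx=5,fy=5)]),'crop2.png')
print(bot.read_state()['t'])
E
```

```text
[ 0.5973019  -0.01946384  0.06877035]
open 0.041457971556791096
open 0.04171496083924011 [-0.24848556 -0.25716901 -0.35230948]
contact True [ 0.53009887 -0.35505707  0.01798546]
cap [(0.54, array([ 0.532, -0.355,  0.007]))]
cap_centre [(0.67, array([ 0.532, -0.354,  0.026]))]
[ 0.5962582  -0.01940358] 0.040936632744716456 (np.int64(2), np.float64(52.34980143406905))
9.9833
```

View pics/crop2.png

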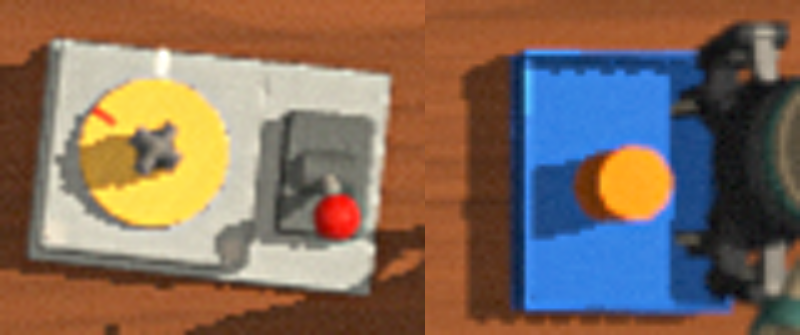

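Cap is upright in the tray at about crop (630,183). The pointer midpoint at crop (105,115) against dial centre (153,152) gives 52.3°, matching the code. Now the head: centre it with a light squeeze along y, then grasp along x.

```bash
python3 - <<'E'
from h import *
st=lambda:(np.round(bot.read_state()['tool_pos'],4),round(bot.read_state()['opening'],4),np.round(bot.read_state()['ft_force'],1),round(bot.read_state()['t'],1))
x,y=.6155,.2855
bot.gripper_to(.068,20)
bot.reach([x,y,.12],[180,0,90])
print(bot.move_l([x,y,.012],[180,0,90],speed=.15,contact_N=8),st())
bot.gripper_to(.045,20); print(st()); bot.gripper_to(.062)
bot.move_l([x,y,.09],[180,0,90],speed=.2)
bot.reach([x,y,.09],[180,0,0])
print(bot.move_l([x,y,.011],[180,0,0],speed=.15,contact_N=8),st())
bot.gripper_to(.04,60); print(st())
bot.move_l([x,y,.16],speed=.2); print(st())
cx,cy=.5963,-.0194
R=[180,0,5.7]
bot.reach([cx,cy,.16],R)
bot.move_l([cx,cy,.112],R,speed=.1); print(st())
print(bot.move_l([cx,cy,.066],R,speed=.03,contact_N=6),st())
E
```

```text
False (array([0.6164, 0.2856, 0.0128]), 0.068, array([0.1, 1. , 0.2]), 13.4)
(array([0.6166, 0.286 , 0.0136]), 0.0504, array([0.3, 0.2, 4.3]), 13.7)
False (array([0.6161, 0.2857, 0.0115]), 0.062, array([ 1. , -0.8, -0.4]), 16.6)
(array([0.6169, 0.286 , 0.0128]), 0.0486, array([0.8, 0.3, 4.6]), 16.9)
(array([0.6142, 0.2851, 0.1582]), 0.0485, array([ 0.3, -0.1, -2.1]), 17.8)
(array([ 0.5968, -0.019 ,  0.1122]), 0.0484, array([-0.1, -0. , -2.1]), 19.6)
True (array([ 0.5963, -0.0194,  0.0678]), 0.0487, array([-0.3,  0. ,  5.2]), 20.9)
```

Contact came at z 0.0678, exactly the home height (grip read 0.0128 on the bench). Now I turn the dial.

```bash
python3 - <<'E'
from h import *
st=lambda:(np.round(bot.read_state()['tool_pos'],4),round(bot.read_state()['opening'],4),np.round(bot.read_state()['ft_force'],1),np.round(bot.read_state()['moment'],2),round(bot.read_state()['t'],1))
cx,cy=.5963,-.0194
bot.pause(.4); print(st())
for a in np.linspace(5.7,5.7-63,5)[1:]:
    bot.reach([cx,cy,.068],[180,0,a]); print(st())
bot.pause(.3)
bot.gripper_to(.062)
bot.move_l([cx,cy,.16],speed=.15)
bot.reach([.45,-.12,.2],[180,0,-97+0])
im=optics.grab_frame('top'); np.save('top2.npy',im)
print(pointer(im,np.array([cx,cy])))
save(im,'crop3.png',(322,150,407,217),8)
print(st())
E
```

```text
(array([ 0.5963, -0.0194,  0.0678]), 0.0488, array([-0.3,  0.6,  5.3]), array([ 0.02, -0.01, -0.02]), 21.3)
(array([ 0.5969, -0.0193,  0.068 ]), 0.0483, array([ 1.4,  0.4, -2.3]), array([ 0.18, -0.42,  0.04]), 21.7)
(array([ 0.5969, -0.0193,  0.068 ]), 0.049, array([ 2.4,  1.1, -3.1]), array([ 0.21, -0.55,  0.06]), 22.0)
(array([ 0.5968, -0.0192,  0.068 ]), 0.0486, array([ 3.9,  1.8, -3.4]), array([ 0.28, -0.67,  0.07]), 22.4)
(array([ 0.5967, -0.0193,  0.0681]), 0.0487, array([ 4.1,  1.9, -3. ]), array([ 0.36, -0.68,  0.08]), 22.8)
(np.int64(3), np.float64(-4.565087155021613))
(array([ 0.451 , -0.1197,  0.1995]), 0.0622, array([0.7, 0.1, 0.6]), array([-0.01, -0.04,  0.01]), 24.9)
```

View pics/crop3.png

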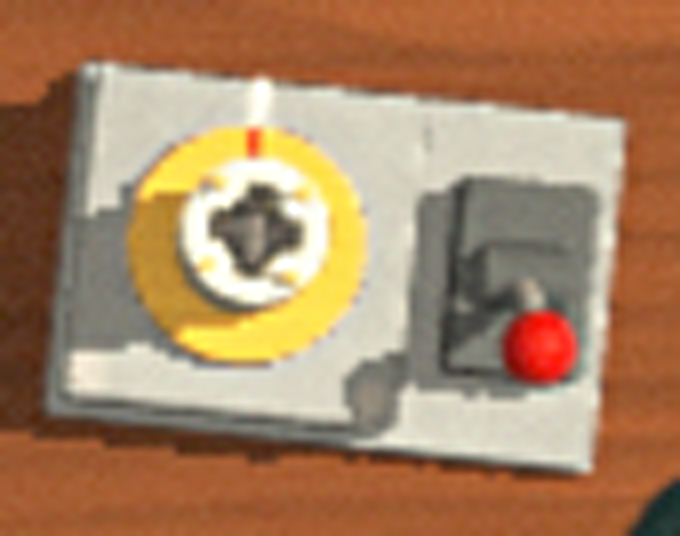

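The pointer reads −4.6° against the mark at −7.4°: inside tolerance, but I'll nudge it about 2.5° further. Then the brake.

```bash
python3 - <<'E'
from h import *
st=lambda:(np.round(bot.read_state()['tool_pos'],4),round(bot.read_state()['opening'],4),np.round(bot.read_state()['ft_force'],1),round(bot.read_state()['t'],1))
cx,cy=.5963,-.0194
R=[180,0,-57.3]
bot.reach([cx,cy,.16],R); bot.move_l([cx,cy,.068],R,speed=.15,contact_N=8)
bot.gripper_to(.04,40); print(st())
bot.reach([cx,cy,.068],[180,0,-59.8]); bot.pause(.2); print(st())
bot.gripper_to(.062); bot.move_l([cx,cy,.18],speed=.15)
a=np.radians(-7.4); ex=np.array([np.cos(a),np.sin(a)]); ey=np.array([-ex[1],ex[0]])
piv=np.array([cx,cy])-.1*ey
P=lambda x,z:[*(piv+x*ex),z]
B=[180,0,-97.4]
bot.reach(P(-.085,.18),B); bot.gripper_to(0)
im=optics.grab_frame('top'); print('pointer',pointer(im,np.array([cx,cy])))
bot.move_l(P(-.085,.082),B,speed=.15); print(st())
print(bot.move_l(P(.014,.082),B,speed=.06,contact_N=12),st(),'ttx',(np.array(bot.read_state()['tool_pos'][:2])-piv)@ex)
bot.move_l(P(-.07,.082),B,speed=.15); bot.move_l(P(-.085,.2),B)
bot.reach([.4,-.1,.25],B)
im=optics.grab_frame('top'); print('pointer',pointer(im,np.array([cx,cy])))
save(np.hstack([cv2.resize(im[150:217,322:407],None,fx=5,fy=5,interpolation=cv2.INTER_CUBIC),cv2.resize(im[165:232,430:505],None,fx=5,fy=5)]),'crop4.png')
for c in('top','side'):
    if c=='side': s=optics.grab_frame(c); save(s,'side4.png',(300,160,530,380),3.4/1.3)
    for t in('brake_tip','head_four','cap_centre'): print(c,t,[(round(d['conf'],2),np.round(d['at'],3).tolist()) for d in optics.mark_of(c,t)][:6])
print(st())
E
```

```text
(array([ 0.5972, -0.0195,  0.0698]), 0.0487, array([-0.4,  0.8,  5.3]), 26.7)
(array([ 0.5972, -0.0195,  0.0698]), 0.0489, array([-1.8,  0.3,  5.9]), 27.2)
pointer (np.int64(0), None)
(array([ 0.4998, -0.1079,  0.0826]), 0.0, array([-0.1,  0.3,  0.1]), 30.4)
True (array([ 0.5911, -0.1194,  0.0809]), -0.0002, array([-0.6, -0.4,  0.1]), 31.9) ttx 0.007680321341100843
pointer (np.int64(0), None)
top brake_tip [(0.53, [0.614, -0.123, 0.097])]
top head_four [(0.77, [0.732, 0.263, 0.002]), (0.67, [0.574, 0.191, 0.001]), (0.63, [0.681, 0.205, -0.003]), (0.52, [0.594, -0.017, 0.053]), (0.52, [0.659, 0.121, 0.002])]
top cap_centre [(0.55, [0.533, -0.354, 0.027])]
side brake_tip [(0.45, [0.612, -0.118, 0.091])]
side head_four [(0.93, [0.595, -0.018, 0.056]), (0.63, [0.664, 0.114, -0.003]), (0.56, [0.681, 0.198, -0.002]), (0.56, [0.612, -0.119, 0.089]), (0.43, [0.738, 0.266, -0.005])]
side cap_centre [(0.95, [0.529, -0.353, 0.026]), (0.49, [0.594, -0.022, 0.053])]
(array([ 0.4004, -0.1   ,  0.2494]), -0.0004, array([0.2, 0.5, 0.7]), 34.5)
```

View pics/crop4.png

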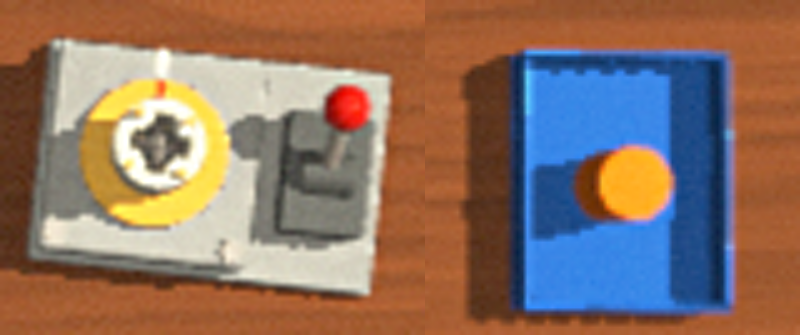

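View pics/side4.png

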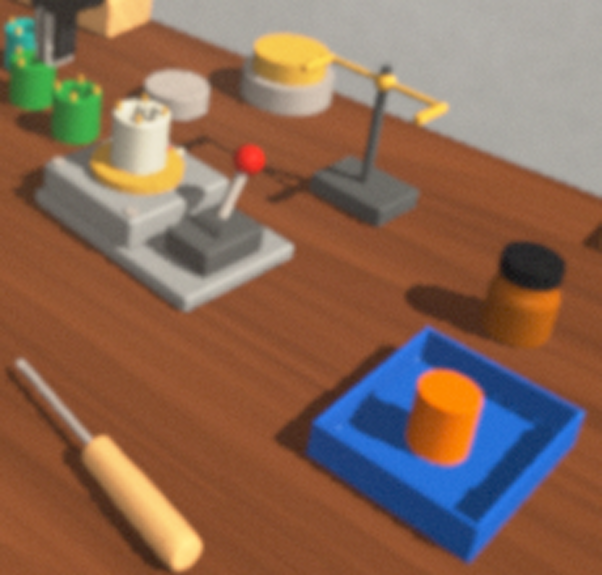

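The crop shows red (160,88) and white (162,62) in line from the dial centre, about 6.2° and 5.7°. The knob is over at +30 mm, and the cap stands in the tray. Handing in.

```bash
python3 -c "
from station import bot
bot.job_done(); print(bot.read_state()['t'])"
```

```text
the job is handed in; nothing more can be done
the job is handed in; nothing more can be done
```

The job is handed in at about 34.5 s of robot time, against the 67 s limit. No verdict was reported, so success rests on my own checks:

- **Cap:** The orange cap stands upright and released in the blue tray. Its centre was found at about (0.53, -0.354, 0.027).
- **Head:** The four-slot head is fully home and released. Contact came at the expected height of z 0.068, and both cameras put its underside at 0.053–0.056 m.
- **Dial:** I turned the dial with the head, then regripped and nudged it about 2.5° further. In the last picture the red pointer and white mark line up to within about 1°, which I read by eye. My automatic pointer check found no red pixels in the last two pictures, probably because they blend into the head and the mark.
- **Brake:** The lever is fully over. The knob was found at about +30 mm of its 31 mm travel, and the push ended on contact at the stop.
- **Other things:** I touched nothing else on the bench, including the three-slot head and the green and turquoise look-alikes. I did not measure their positions again at the end.

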